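# Stroke down the retaining tabs of an arched glass frame

## Robot

A 6-joint arm with a two-finger parallel gripper is mounted at the origin on the work surface. World frame = base frame: x ahead of the robot, y to its left, z up, the work surface at z = 0. Lengths are in m, angles in rad, forces in N, time in s.
With the tool pointing down it reaches from about 0.325 to 0.85 m from the base axis. Payload 15.5 kg.
Tool frame: the origin (TCP) lies between the finger pads; the fingertips stand 22 mm ahead of it and the grasp point (between the pads) lies 3 mm ahead of it (r.finger_overhang is the distance from the TCP to the fingertips, in m); z points along the fingers, y is the direction in which the jaws open and shut (so a half turn about z gives the same grasp; the last joint's range is limited). The gripper opens to 91 mm and grips with 3 to 60 N. Pads are 32 mm wide; open, the fingers measure 118 mm over their backs; the gripper's body (76 mm by 178 mm) begins 60 mm behind the grasp point.
Start: joints at [1.22, 0.494, 1.345, -0, 1.302, -0.096], TCP at [0.158, 0.605, 0.236] pointing down, gripper open.
Joint ranges: [-2.91, 2.91], [-0.82, 2.16], [0.22, 2.67], [-1.22, 4.37], [0.12, 2.79], [-3.08, 3.08]. Speed limits (rad/s): [1.89, 1.89, 2.57, 3.01, 3.01, 3.01].

## Interface

Orientations are given as a 3x3 rotation matrix whose columns are the frame's x, y, z axes.
In Python, from station import r, fingers, ik, snapshot, camera_params, order gives the robot as it stands. Calls block until the motion is done:
- r.move_pose(position, orientation): joint-space move of the TCP to a pose.
- r.movel(position, rate=0.15, rotation=None): straight line of the TCP; rotation=None keeps the orientation; rate is the mean speed in m/s.
- r.move_joints(angles): joint-space move.
- fingers.set_gripper(opening, grasp_force=None): finger opening in m; grasp_force is the grip in N (None keeps the last); returns when the fingers have stopped.
- r.dwell(seconds).
- ik(position, orientation): joint angles nearest the present ones, or None.
- snapshot(name): name is "side" or "top"; returns the picture (384x512x3 uint8, red, green, blue); there is no depth.
- camera_params(name): a dict with "fov_y" (degrees; the focal length in pixels is half the picture's height over the tangent of half this angle, whatever the lens; pixels are square), "cx", "cy" (the principal point, pixels), "R" (3x3) and "t" (3): a world point X has camera coordinates R X + t. Camera axes: x right, y down, z forward; pixel columns grow to the right and rows downward; lengths in m; the calibration is good to about 2 mm. A picture is of the moment at which its call begins. camera_params takes no time and is no camera call.
A pose or a line that the arm cannot do raises r.IKError and nothing moves.
- order.job_done(): hands the job in, once; it reports no verdict.
Readings, each from a call of its own:
- r.read_t(): time.
- r.read_joint_pos(): joint angles.
- r.read_joint_vel(): joint speeds.
- r.read_joint_torque(): joint torques, N m.
- r.read_ee_pos(): TCP position.
- r.read_eef_rot(): TCP orientation.
- r.read_force(): force on the tool from outside, world axes, zero at the start.
- r.read_moment(): the same for the moment, N m.
- r.read_gripper_width(): finger opening in m.
Only numpy, scipy, OpenCV 4.12 (cv2) and the standard library are available. Lean on these libraries where they do the work, as an engineer would, in place of code of your own. Each camera call takes 0.05 s, during which the arm holds its last target.

## Task

The glass panel is in its arched frame, and the four raised steel tabs along the arch must hold it. With a fingertip, stroke gently along the curved row of tabs, starting at the end by the brass hanging ring, so that each tab in turn is pressed flat onto the frame. Do not shift or pick up the frame, keep your fingers off the glass, and leave everything else where it lies.

Things in the scene. Friction and masses are not known exactly. Their poses are not given: they have to be found in the camera images.
- frame: Arched wooden frame lying loose on the bench, about 1.5 kg. Origin: centre of the arch, at the underside. x points to the crown, z up. Bar 28 mm wide, 14 mm high, flat top. The arch's centre line is a half circle of radius 120 mm round the origin; straight sides run back from y = +-120 mm to a bottom bar 122 mm behind the origin. Four flat steel tabs are hinged on the arch, along its centre line.
- pane: The black glass pane with a flower motif, in the frame (outline radius 107 mm), top 12 mm above the table, fixed in the frame; origin at the arch centre under the glass.
- ring (a point): Centre of the small brass hanging ring (28 mm across) that sticks out of the outer edge of the frame at the left end of the row of tabs, 7 mm above the table. It marks the end of the row to start from.
- tab0 (a joint): Angle (rad) of tab 0, the first from the ring: 0 = flat on the frame, 1 = most raised. Tab 36 x 14 x 3 mm, with a 12 mm wide tongue at its free end reaching 16 mm inward over the glass; flat, its top is 17 mm above the table. Hinged at the end nearer the ring, it rises like a ramp away from the ring. A few N press it down (0.012 N m friction); no spring, it stays as left.
- tab0_hinge (a point): Hinge of tab 0, middle of its width, on the 120 mm arch line, 0.875 rad round the arch from the frame's x axis (positive towards its y), 17 mm above the table.
- tab0_end (a point): Free end of tab 0, middle of its width, upper face, 36 mm from the hinge; 17 mm above the table when flat.
- tab1 (a joint): Angle (rad) of tab 1, the second from the ring: 0 = flat on the frame, 1 = most raised. Tab 36 x 14 x 3 mm, with a 12 mm wide tongue at its free end reaching 16 mm inward over the glass; flat, its top is 17 mm above the table. Hinged at the end nearer the ring, it rises like a ramp away from the ring. A few N press it down (0.012 N m friction); no spring, it stays as left.
- tab1_hinge (a point): Hinge of tab 1, middle of its width, on the 120 mm arch line, 0.392 rad round the arch from the frame's x axis (positive towards its y), 17 mm above the table.
- tab1_end (a point): Free end of tab 1, middle of its width, upper face, 36 mm from the hinge; 17 mm above the table when flat.
- tab2 (a joint): Angle (rad) of tab 2, the third from the ring: 0 = flat on the frame, 1 = most raised. Tab 36 x 14 x 3 mm, with a 12 mm wide tongue at its free end reaching 16 mm inward over the glass; flat, its top is 17 mm above the table. Hinged at the end nearer the ring, it rises like a ramp away from the ring. A few N press it down (0.012 N m friction); no spring, it stays as left.
- tab2_hinge (a point): Hinge of tab 2, middle of its width, on the 120 mm arch line, -0.091 rad round the arch from the frame's x axis (positive towards its y), 17 mm above the table.
- tab2_end (a point): Free end of tab 2, middle of its width, upper face, 36 mm from the hinge; 17 mm above the table when flat.
- tab3 (a joint): Angle (rad) of tab 3, the last from the ring: 0 = flat on the frame, 1 = most raised. Tab 36 x 14 x 3 mm, with a 12 mm wide tongue at its free end reaching 16 mm inward over the glass; flat, its top is 17 mm above the table. Hinged at the end nearer the ring, it rises like a ramp away from the ring. A few N press it down (0.012 N m friction); no spring, it stays as left.
- tab3_hinge (a point): Hinge of tab 3, middle of its width, on the 120 mm arch line, -0.574 rad round the arch from the frame's x axis (positive towards its y), 17 mm above the table.
- tab3_end (a point): Free end of tab 3, middle of its width, upper face, 36 mm from the hinge; 17 mm above the table when flat.
- gem_a: Bystander: loose glass nugget, 25 mm across and 9 mm high, lying on the pane. Origin under its centre.
- gem_b: Bystander: loose glass nugget, 25 mm across and 9 mm high, lying on the pane. Origin under its centre.
- jar: Bystander: white jar, 60 mm across, 70 mm high, on the table. Origin under its centre.
- cup: Bystander: steel cup, 70 mm across, 50 mm high, on the table. Origin under its centre.
- offcut: Bystander: glass offcut 40 x 75 x 5 mm, on the table. Origin under its centre.
- pliers: Bystander: pliers lying on the table along their x axis, 150 mm long, 15 mm high. Origin under the pivot.
- brush: Bystander: brush, 160 mm long, lying on the table along its x axis. Origin under its middle.

How it is judged:
By the outcome, as a careful person would: the job done as asked, in the order asked, and still so for the second after the job is handed in, with the robot touching nothing.
It also fails if it takes over 45 s, if anything falls off the work surface, if the arm or the gripper's body presses on something with over 40 N, if the wrist force passes 120 N, or if a joint passes its speed limit or range.

## Working session

There is one attempt and no reset: what is moved stays moved. The work goes in short steps, each a Python script; the robot and the scene stay as the last script left them, time stands still between calls to the robot, and variables do not carry over. Pictures are saved under pics/ and viewed, and the job is handed in when it is done.

```bash
ls; mkdir -p pics; python3 - <<'E'
from station import r,fingers,ik,snapshot,camera_params,order
import cv2,numpy as np
for n in("top","side"):
    im=snapshot(n); cv2.imwrite(f"pics/{n}0.png",cv2.resize(im[:,:,::-1],(800,600),interpolation=cv2.INTER_CUBIC)); np.save(f"{n}0.npy",im)
    print(n,camera_params(n))
print(r.read_t(),r.read_ee_pos(),r.read_eef_rot(),r.read_gripper_width())
E
```

```text
pics
top {'fov_y': 43.22609861908584, 'cx': 254.33080027788523, 'cy': 184.12119553563184, 'R': array([[ 0.02254693, -0.99974406, -0.00186015],
       [-0.97504844, -0.02157889, -0.22094093],
       [ 0.22084424,  0.00679527, -0.97528542]]), 't': array([0.02097163, 0.56301302, 0.93783935])}
side {'fov_y': 50.09972357952385, 'cx': 255.35153484109503, 'cy': 198.40583010752184, 'R': array([[ 0.70326104, -0.71055546,  0.02312684],
       [-0.38824937, -0.41110806, -0.82477427],
       [ 0.59555549,  0.57105263, -0.56498899]]), 't': array([-0.37484655,  0.26273906,  0.70222842])}
0.1 [0.15742521 0.60451544 0.23539345] [[-9.67717094e-01  2.52038683e-01 -3.58974697e-04]
 [ 2.52038924e-01  9.67716539e-01 -1.03961159e-03]
 [ 8.53634164e-05 -1.09652550e-03 -9.99999395e-01]] 0.09142263185707877
```

View pics/top0.png

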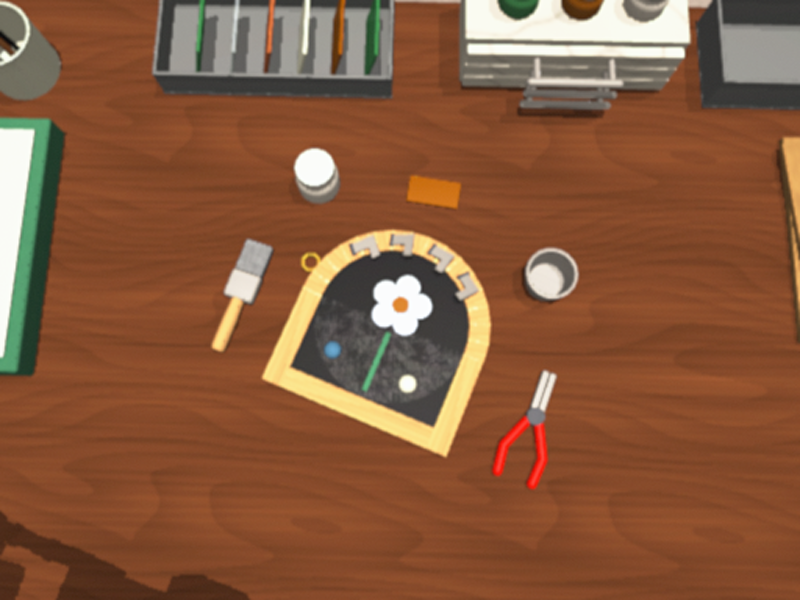

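View pics/side0.png

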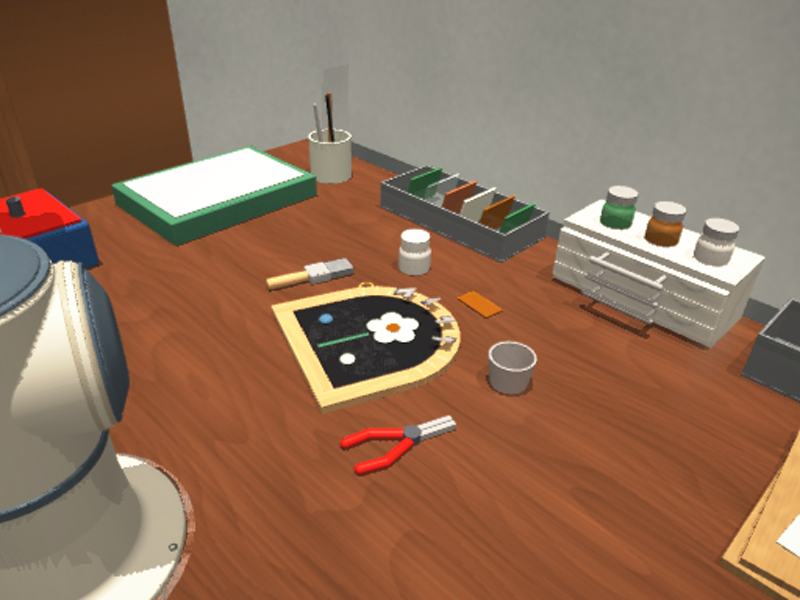

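The top view shows the ring at about (311,262) in the 800 px picture. The tabs are at (365,245), (402,243), (441,257) and (467,287), and the bottom bar runs from (270,375) to (447,450). Next I measure the frame from its outline.

```bash
cat > h.py <<'E'
import numpy as np,cv2
from station import r,fingers,ik,snapshot,camera_params,order
def cam(n):
    p=camera_params(n); f=192/np.tan(np.radians(p["fov_y"])/2); return p,f
def ray(n,uv,z):
    p,f=cam(n); uv=np.atleast_2d(uv).astype(float); z=np.broadcast_to(z,len(uv))
    d=np.c_[(uv[:,0]-p["cx"])/f,(uv[:,1]-p["cy"])/f,np.ones(len(uv))]@p["R"]; c=-p["R"].T@p["t"]
    return c+d*((z-c[2])/d[:,2])[:,None]
def proj(n,X):
    p,f=cam(n); q=np.atleast_2d(X)@p["R"].T+p["t"]; return np.c_[q[:,0]/q[:,2]*f+p["cx"],q[:,1]/q[:,2]*f+p["cy"]]
def F(pose,a,rad,z):  # frame polar -> world
    cx,cy,th=pose; return np.array([cx+rad*np.cos(th+a),cy+rad*np.sin(th+a),z])
E
cat > fit.py <<'E'
from h import *
from scipy.optimize import least_squares
def edge_d(q):  # signed distance of frame coords to outer outline
    x,y=q.T; rr=np.hypot(x,y)
    return np.where(x>0,rr-.134,np.maximum(np.abs(y)-.134,-x-.136))
def fit(n,im):
    hsv=cv2.cvtColor(im,cv2.COLOR_RGB2HSV)
    m=cv2.inRange(hsv,(14,70,120),(32,255,255))
    m=cv2.morphologyEx(m,cv2.MORPH_OPEN,np.ones((3,3)))
    cs,_=cv2.findContours(m,cv2.RETR_EXTERNAL,cv2.CHAIN_APPROX_NONE)
    roi=proj(n,[[.5,.03,.01]])[0]
    cs=[c for c in cs if cv2.contourArea(cv2.convexHull(c))>4000 and cv2.pointPolygonTest(cv2.convexHull(c),tuple(map(float,roi)),False)>0]
    c=max(cs,key=lambda c:cv2.contourArea(cv2.convexHull(c)))[:,0].astype(float)
    # keep hull-close points
    hull=cv2.convexHull(c.astype(np.float32)); d=np.array([cv2.pointPolygonTest(hull,tuple(map(float,p)),True) for p in c]); c=c[d<3]
    P,f=cam(n); C=-P["R"].T@P["t"]
    X0,X14=ray(n,c,0.)[:,:2],ray(n,c,.014)[:,:2]
    def res(p,full=False):
        R=np.array([[np.cos(p[2]),-np.sin(p[2])],[np.sin(p[2]),np.cos(p[2])]])
        q0,q1=(X0-p[:2])@R,(X14-p[:2])@R
        # outward normal by region
        x,y=q1.T; nrm=np.where((x>0)[:,None],q1,np.where((np.abs(y)-.134>-x-.136)[:,None],np.c_[0*x,np.sign(y)],np.c_[-1+0*x,0*x]))
        cc=(C[:2]-p[:2])@R; vis=((cc-q1)*nrm).sum(1)>0
        e=np.where(vis,edge_d(q0),edge_d(q1)); return e
    mid=X14.mean(0)
    s=least_squares(res,[mid[0],mid[1],-.4],loss="soft_l1",f_scale=.002,x_scale=[.1,.1,1],diff_step=1e-4)
    e=res(s.x); print(n,s.x.round(4),"med|e| mm",np.median(abs(e))*1e3,"90%",np.percentile(abs(e),90)*1e3,"C",C.round(2),len(c))
    return s.x,c
if __name__=="__main__":
    for n in("top","side"):
        im=np.load(n+"0.npy"); p,c=fit(n,im); o=cv2.resize(im[:,:,::-1],None,fx=1.5,fy=1.5)
        X=[F(p,a,rad,z) for a in np.linspace(-1.57,1.57,40) for rad,z in((.134,.014),(.106,.014))]+[F(p,a,.12,.017) for a in(.875,.392,-.091,-.574)]
        for u in proj(n,X)*1.5: cv2.circle(o,tuple(u.round().astype(int).tolist()),1,(0,0,255),-1)
        cv2.imwrite(f"pics/fit_{n}.png",o)
    im=np.load("top0.npy"); hsv=cv2.cvtColor(im,cv2.COLOR_RGB2HSV)
    print("ring",ray("top",[[311*.64,262*.64]],.007))
E
python3 fit.py; python3 -c "
from h import *;print(r.finger_overhang)"
```

```text
top [ 0.5221  0.041  -0.3737] med|e| mm 0.8163398756522722 90% 2.3060421770906228 C [0.34 0.03 1.04] 323
side [ 0.5212  0.0409 -0.373 ] med|e| mm 1.5959055904467279 90% 4.348881356399862 C [-0.05 -0.56  0.62] 268
ring [[0.60948674 0.15644046 0.007     ]]
0.022
```

View pics/fit_top.png

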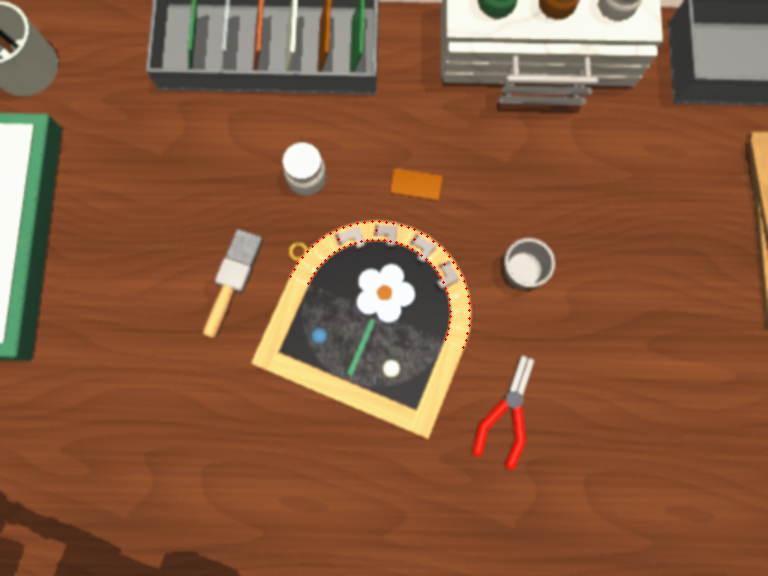

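```bash
cat > path.py <<'E'
from h import *
pose=(.5218,.041,-.3735); RAD=.1225
H=[.875,.392,-.091,-.574]
def rot(a):  # y radial, z down, x tangential
    # tangential direction in the stroke sense (decreasing a)
    g=pose[2]+a; y=np.array([np.cos(g),np.sin(g),0]); z=np.array([0,0,-1.]); y=y*SIGN
    return np.c_[np.cross(y,z),y,z]
SIGN=1
def tcp(i,s,h): # s mm past hinge i; h tip height above flat tab top (m)
    a=H[i]-s*1e-3/.12; return F(pose,a,RAD,.017+h+r.finger_overhang),rot(a)
E
python3 - <<'E'
import path; from path import *
for sg in(1,-1):
    path.SIGN=sg
    for i,s in((0,-5),(3,36)):
        for h in(.0,.06): print(sg,i,np.round(ik(*tcp(i,s,h)),2))
E
```

```text
1 0 [ 0.07  0.74  1.49 -0.    0.91 -0.47]
1 0 [ 0.07  0.66  1.46 -0.    1.03 -0.47]
1 3 [-0.24  0.67  1.68 -0.    0.79  1.01]
1 3 [-0.24  0.58  1.64 -0.    0.92  1.01]
-1 0 [ 0.07  0.74  1.49 -0.    0.91  2.67]
-1 0 [ 0.07  0.66  1.46 -0.    1.03  2.67]
-1 3 [-0.24  0.67  1.68 -0.    0.79 -2.13]
-1 3 [-0.24  0.58  1.64 -0.    0.92 -2.13]
```

The overlay follows both frame edges and puts the hinge dots at the ring-side ends of the tabs. I'll close the fingers, move above tab 0, and do that tab while reading force.

```bash
cat >> path.py <<'E'
def go(i,s,h,rate=.06):
    p,R=tcp(i,s,h*1e-3); r.movel(p,rate,R)
    f=r.read_force(); e=r.read_ee_pos()
    print(f"tab{i} s{s} h{h} t{r.read_t():.2f} F{f.round(1)} tip_h{(e[2]-.039)*1e3:.1f}",flush=True); return f
def press(i,s,hs=(3,1.5,.8,.3,0,-.3,-.6,-1),lim=4):
    for h in hs:
        if go(i,s,h,.02)[2]>lim: return h
    return hs[-1]
E
python3 - <<'E'
from path import *
fingers.set_gripper(0.0,5)
p,R=tcp(0,-5,.08); r.move_pose(p,R); print(r.read_t(),r.read_gripper_width(),r.read_force().round(1))
go(0,-5,35)
go(0,5,24);go(0,14,12);go(0,22,4)
h=press(0,26)
go(0,36,h+.2,.03)
im=snapshot("side");cv2.imwrite("pics/s1.png",cv2.resize(im[130:280,150:330,::-1],None,fx=4,fy=4,interpolation=cv2.INTER_CUBIC))
E
```

```text
3.925 0.0007957169842166113 [-0.3 -0.6 -0.4]
tab0 s-5 h35 t4.83 F[-0.3 -0.6 -0.9] tip_h35.3
tab0 s5 h24 t5.22 F[-1.   0.9 -0.6] tip_h24.2
tab0 s14 h12 t5.62 F[0.5 0.5 0.5] tip_h12.1
tab0 s22 h4 t5.97 F[1.  0.8 0. ] tip_h4.2
tab0 s26 h3 t6.33 F[ 0.3 -0.4  0.7] tip_h3.1
tab0 s26 h1.5 t6.58 F[ 0.3 -0.2  0.1] tip_h1.4
tab0 s26 h0.8 t6.83 F[ 0.4 -0.1 -0.6] tip_h0.7
tab0 s26 h0.3 t7.08 F[-0.3  0.1  0.4] tip_h0.3
tab0 s26 h0 t7.33 F[-0.3  0.5  4.7] tip_h0.2
tab0 s36 h0.2 t7.82 F[ 0.9 -2.5  2.7] tip_h0.3
```

View pics/s1.png

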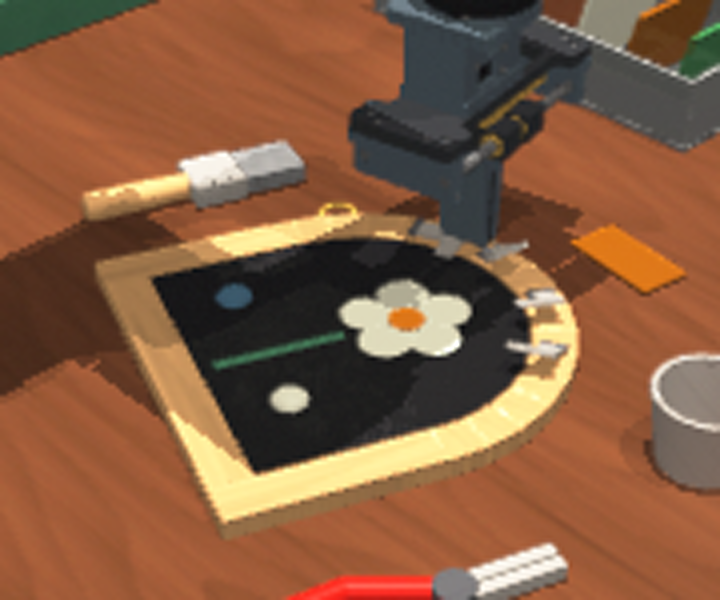

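Tab 0 (around (435,240) in the crop) is flat under the finger after about 5 N. Tabs 1–3 are still raised and the frame looks unmoved. I'll continue the stroke.

```bash
python3 - <<'E'
from path import *
for i in(1,2,3):
    go(i-1,46,14);go(i,2,25);go(i,14,12);go(i,22,4)
    h=press(i,26,(1.5,.5,.1,-.1,-.4,-.8))
    go(i,36,h+.25,.03)
go(3,42,10);go(3,44,90,.15)
p,_=tcp(3,44,.2); 
r.move_joints([1.22, 0.494, 1.345, 0, 1.302, -0.096]); print(r.read_t(),r.read_force().round(1))
for n in("top","side"):
    im=snapshot(n);np.save(n+"1.npy",im)
    a=im[120:310,150:340] if n=="top" else im[160:270,160:310]
    cv2.imwrite(f"pics/{n}1.png",cv2.resize(a[:,:,::-1],None,fx=3 if n=="top" else 5,fy=3 if n=="top" else 5,interpolation=cv2.INTER_CUBIC))
from fit import fit
for n in("top","side"): fit(n,np.load(n+"1.npy"))
a,b=np.load("top0.npy").astype(int),np.load("top1.npy").astype(int)
m=(abs(a-b).max(2)>40).astype(np.uint8); k,_,st,_=cv2.connectedComponentsWithStats(m)
print([s.tolist() for s in st[1:] if s[4]>8])
E
```

```text
tab0 s46 h14 t8.30 F[ 0.  -0.2  0.7] tip_h13.9
tab1 s2 h25 t8.75 F[-0.5  0.6  0.2] tip_h24.7
tab1 s14 h12 t9.20 F[ 0.2  0.1 -0.1] tip_h11.8
tab1 s22 h4 t9.54 F[0.6 0.1 0.5] tip_h4.1
tab1 s26 h1.5 t9.93 F[-0.7  0.2  0.4] tip_h1.5
tab1 s26 h0.5 t10.18 F[-0.4  0.3 -0.2] tip_h0.5
tab1 s26 h0.1 t10.43 F[-1.3 -0.6  3.8] tip_h0.3
tab1 s26 h-0.1 t10.68 F[-0.9 -0.3  7.1] tip_h0.2
tab1 s36 h0.15 t11.18 F[-0.1 -1.9  4.2] tip_h0.2
tab1 s46 h14 t11.61 F[0.2 0.3 0.2] tip_h14.0
tab2 s2 h25 t12.06 F[-0.8 -0.9 -0.3] tip_h24.8
tab2 s14 h12 t12.51 F[-0.3  0.3  0.7] tip_h11.8
tab2 s22 h4 t12.85 F[-0.6  0.2  0.3] tip_h4.1
tab2 s26 h1.5 t13.24 F[ 0.1 -0.  -0.6] tip_h1.5
tab2 s26 h0.5 t13.49 F[0.5 0.  0.2] tip_h0.5
tab2 s26 h0.1 t13.74 F[-0.6 -0.7  4.2] tip_h0.2
tab2 s36 h0.35 t14.23 F[-0.6 -0.3 -0.6] tip_h0.3
tab2 s46 h14 t14.67 F[-0.3  1.4 -1.3] tip_h14.1
tab3 s2 h25 t15.12 F[-0.2  0.  -0.5] tip_h24.8
tab3 s14 h12 t15.57 F[ 0.6 -0.6 -0.3] tip_h11.9
tab3 s22 h4 t15.91 F[ 0.3 -0.1 -0.1] tip_h4.1
tab3 s26 h1.5 t16.30 F[ 0.7 -0.8 -0.7] tip_h1.5
tab3 s26 h0.5 t16.55 F[ 0.3 -0.4  0.6] tip_h0.5
tab3 s26 h0.1 t16.80 F[-0.9  0.8  4.2] tip_h0.2
tab3 s36 h0.35 t17.29 F[-0.2  0.   0.9] tip_h0.3
tab3 s42 h10 t17.63 F[-0.3  0.2  0.4] tip_h10.2
tab3 s44 h90 t18.32 F[ 0.2 -0.1 -0.5] tip_h89.4
21.1167 [ 0.2 -0.1  0.3]
top [ 0.5226  0.041  -0.3725] med|e| mm 0.9134350989365436 90% 1.8938944582345796 C [0.34 0.03 1.04] 369
side [ 0.5215  0.0411 -0.3704] med|e| mm 1.4844355162849376 90% 4.3559453855963 C [-0.05 -0.56  0.62] 264
[[258, 151, 10, 16, 84], [239, 153, 6, 13, 33], [253, 153, 8, 5, 23], [277, 163, 6, 4, 14], [278, 164, 13, 14, 71], [295, 179, 4, 6, 14], [291, 185, 16, 11, 100]]
```

View pics/top1.png

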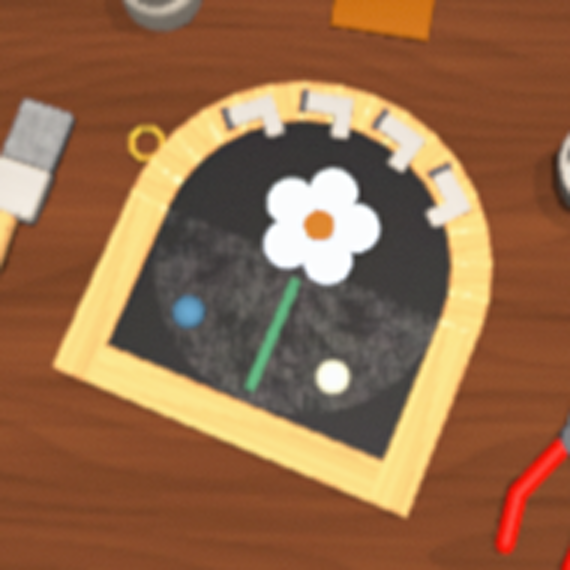

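View pics/side1.png

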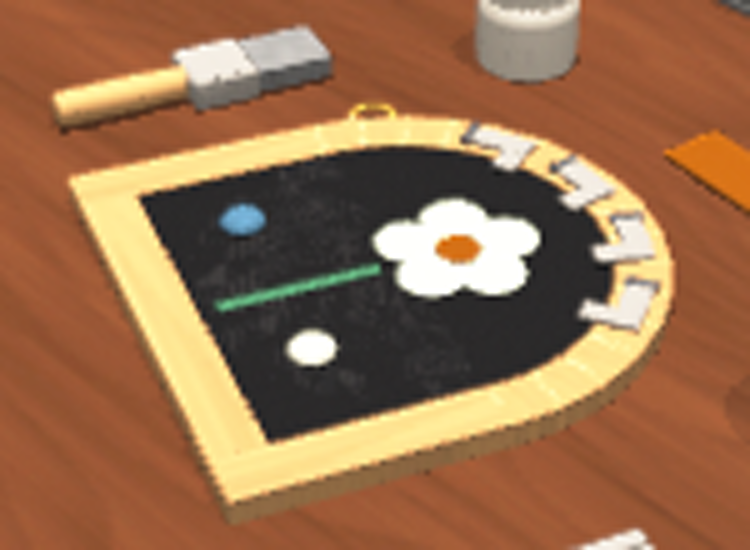

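Both views show all four tabs lying flat along the bar, with the tongues close over the glass. The only pixels that changed in the top view are at the tabs, so the frame, gems and other items haven't moved. I'm handing the job in.

```bash
python3 -c "
from h import *
print(r.read_t()); order.job_done()"
```

```text
21.2167
the job is handed in; nothing more can be done
```

All four tabs are pressed flat, in order from the ring end, and I handed the job in at 21.2 s of the 45 s allowed.

- **Method:** I located the frame from both camera views, which agreed to about 1 mm. Then I stroked along the arch with the closed fingertips, dipping onto each tab from above. The highest vertical force I read was about 7 N, and sideways it was about 2.5 N. The fingertips stayed about 5 mm above the glass.
- **Pressed flat:** On every tab the press ended with the fingertip about 0.2 mm above the flat height and 4–7 N pushing back. Both final pictures show the tabs lying flat.
- **Nothing else moved:** A before-and-after comparison of the top view shows changes only at the tabs. Measuring the frame again moved it by no more than 0.5 mm and 0.003 rad. I put this down to the tabs now lying differently against the outline, because the frame's own edges show no change.
- **End state:** The arm is back at its start position, clear of everything. No check failed.

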